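Lower the gluing press onto a leather case

ROBOT

A 6-joint arm with a two-finger parallel gripper is mounted at the origin on the work surface. World frame = base frame: x ahead of the robot, y to its left, z up, the work surface at z = 0. Lengths are in m, angles in rad, forces in N, time in s.
With the tool pointing down it reaches from about 0.35 to 0.975 m from the base axis. Payload 4.9 kg.
Tool frame: the origin (TCP) lies midway between the tips of the shut fingers; the grasp point (between the pads) lies 19 mm behind it (ctrl.tcp_to_grasp is the distance from the TCP to the grasp point, in m); z points along the fingers, y is the line along which they close (so a half turn about z gives the same grasp; the last joint's range is limited). The gripper opens to 85 mm and grips with 20 to 120 N. Pads are 22 mm wide; open, the fingers measure 114 mm over their backs; the gripper's body (76 mm by 85 mm) begins 54 mm behind the grasp point. The pads swing forward as they close: fully open they stand 13 mm farther back than shut.
Start: joints at [-1.444, 0.053, 1.613, -0, 1.476, -0.119], TCP at [0.152, -0.606, 0.231] pointing down, gripper open.
Joint ranges: [-3.01, 3.01], [-1.01, 2.22], [0.06, 2.58], [-1.02, 4.17], [0.09, 2.62], [-3.14, 3.14]. Speed limits (rad/s): [2.57, 2.57, 3.14, 3.14, 3.14, 3.14].

INTERFACE

Orientations are given as a rotation vector (axis times angle).
In Python, from station import ctrl gives the robot as it stands.
- The arm moves only by the shell command python3 jog.py 'ROWS' [FORCE]. ROWS is rows parted by semicolons, their numbers by spaces, 1 to 20 of them, each of 7 numbers: the finger opening in m, then dx, dy, dz in m, then a rotation vector rx, ry, rz in rad; each row is the pose to reach, as a shift and turn from the pose commanded when the command began, along the tool's axes at that moment; what a row does not reach only later rows make up. A row lasts 1/12 s, in which the tool goes at most 0.0417 m and 0.125 rad, less where a joint would pass 70% of its speed; a pose out of reach is approached as far as the arm can. The fingers move at their own pace and stop on an object; FORCE is the grip in N (left out, the last holds). Time passes only in rows, so rows that do not move let the fingers close. It prints the time, the measured TCP pose, the force, the opening and the grip force at its end.
- ctrl.get_obs(): the state, without advancing time (a new reading comes with each control period).
- ctrl.get_image(name): name is "scene" or "side" or "wrist"; returns the picture (384x512x3 uint8, red, green, blue); there is no depth.
- ctrl.camera_params(name): a dict with "fx", "fy", "cx", "cy" (pixels), "T" (4x4, takes a point from camera to world coordinates); the wrist camera has in their place "tool_from_camera" (4x4, takes a point from camera to tool coordinates, whose origin is the TCP and whose axes are the flange's). Camera axes: x right, y down, z forward; pixel columns grow to the right and rows downward; lengths in m; the calibration is good to about 2 mm. The wrist camera is an equidistant fisheye: a pixel r from the principal point sees the ray r / f radians off the axis. A picture is of the moment at which its call begins: read the wrist's pose just before it. camera_params takes no time and is no camera call.
- ctrl.finish_job(): hands the job in; it is judged then, once.
The state is a dict: "t": time; "q": joint angles; "dq": joint speeds; "effort": joint torques, N m; "tool_pos": TCP position; "tool_rot": TCP orientation; "contact_force": force on the tool from outside, world axes, zero at the start; "wrist_torque": the same for the moment, N m; "opening": finger opening in m; "grip_force": force on a finger pad.
Only numpy, scipy, OpenCV 4.12 (cv2) and the standard library are available. Lean on these libraries where they do the work, as an engineer would, in place of code of your own. Each camera call takes 0.05 s, during which the arm holds its last target. There are 200 camera calls.

TASK

The glued leather case lies in the tray of the ratchet press. Push the tray home under the raised platen until its snap hook snaps shut on the eye; then throw the pawl lever over to release, ease the crank up a little so that the pawl springs clear, and let the crank turn back slowly under the load until the platen rests on the case. Then swing the lever back so that the pawl lies on the ratchet wheel again, and leave the mallet, the jar and the rivet tray where they are.

Things in the scene. Friction and masses are not known exactly. Their poses are not given: they have to be found in the camera images.
- press: Green press, fixed: base 290 x 210 x 18 mm, two steel posts 22 mm thick (y = -85, +85 mm), cross beam 56 (x) x 200 (y) mm from 150 to 210 mm high; through it hangs a 22 mm square rack with the platen, its top 274 mm high at the start. Origin: on the table under the beam's middle. x: the tray's way in, away from the robot; y: along the beam towards the crank; z up. Offsets below are in this frame.
- tray (a joint): How far the shallow aluminium tray has been pushed in along the press's +x, m: 0 to 0.02 at the start, 0.100 home, hard stop at 0.104. Slides stiffly (about 2 N, some 8 N while it opens the hook's gate). The gate snaps shut behind the eye at about 0.096.
- tray_push (a point): Middle of the outer face (towards the robot) of the upright wooden push plate at the near end of the tray, 45 mm above the table; the plate is 70 mm wide (y), 10 mm thick and reaches from 20 to 70 mm above the table.
- gate (a joint): Angle of the steel gate of the brass snap hook (50 mm, flat, 40 mm above the table) at the tray's far end, rad: 0 shut, up to 1.35 pushed inwards. Sprung shut.
- eye_limb (a point): The near upright limb (7 mm thick) of the steel eye that stands on the base plate behind the platen; when the tray is home this limb is inside the snap hook.
- case: Dark brown rigid leather case, 70 (its x) x 90 (its y) x 30 mm, 0.25 kg, lying loose in the tray. Origin: centre of its underside, which lies on the tray floor 26 mm above the table. When the tray is home the case lies under the platen.
- ram (a joint): How far the platen has come down from its raised place, m: 0 raised (held there by pawl and wheel), 0.050 when it rests on the case. 20 mm per rad of crank.
- platen (a point): Centre of the underside of the steel platen (110 x 130 x 18 mm), 106 mm above the table when raised, 56 mm when on the case.
- axle (a point): Point on the axis of the crank (the axis is the press's y axis, 180 mm above the table), in the plane of the middle of the crank handle.
- crank (a joint): Crank angle, rad: 0 at the start, positive = lowering: the handle goes from the top (1.396 rad above +x) towards the robot (-x), then down; about 2.5 with the platen on the case; stops at -1.0 and 2.85. The load drives it with 0.3 to 0.6 N m (4 to 8 N at the handle) and it runs away if let go with the pawl clear.
- crank_grip (a point): Middle of the crank handle, a wooden sleeve 24 mm thick, 100 mm long along the press's y, spinning freely, 75 mm from the axis; can be pinched from above and led round with the gripper's direction unchanged. The crank arm (14 mm) is 60 mm away on the beam's side. At crank angle c: x = 75 mm cos(1.396 + c), y = 180 mm, z = 180 mm + 75 mm sin(1.396 + c).
- lever (a joint): Angle of the pawl lever, rad: 0 = pawl in (lever leans 0.35 rad away from the robot), 0.7 = release (leans 0.35 rad towards the robot). Friction holds it where it is left (about 2 to 4 N at the knob).
- lever_pivot (a point): Point on the lever's pivot axis (parallel to the press's y axis), 218 mm above the table, in the plane of the knob.
- lever_knob (a point): Centre of the knob at the lever's upper end: a steel cylinder 20 mm in diameter and 26 mm long along the press's y axis, 58 mm from the pivot, about 272 mm above the table.
- wheel_centre (a point): Centre of the ratchet wheel (12 teeth, 72 mm over the tips, 56 mm at the roots, 12 mm thick) at the right-hand end of the same axle.
- pawl_tip (a point): Lower front corner of the pawl, a steel finger on the lever's pivot, joined to the lever by a spring. About 30 mm from the wheel centre in a tooth root, up to 38 mm on a tooth, over 40 mm when clear. With the lever at release it stays caught while the load presses on it; turning the crank 0.15 to 0.3 rad towards raising (negative) lets it spring clear.
- mallet: Bystander: mallet with a black 85 mm head, lying on the table. Origin: on the table under the handle.
- jar: Bystander: jar 66 mm wide and 85 mm high. Origin: centre of its underside.
- rivet_tray: Bystander: low wooden box 100 x 140 x 35 mm with one divider. Origin: centre of its underside.

How it is judged:
By the outcome, as a careful person would: the job done as asked, in the order asked, and still so for the second after the job is handed in, with the robot touching nothing.
It also fails if it takes over 72 s, if anything falls off the work surface, if the arm or the gripper's body presses on something with over 40 N, if the wrist force passes 120 N, or if a joint passes its speed limit or range.

## Working session

There is one attempt and no reset: what is moved stays moved. The work goes in short steps, Python scripts to look and compute and a shell command to move; the robot and the scene stay as the last step left them, time stands still between calls to the robot, and variables do not carry over. Pictures are saved under pics/ and viewed, at most 14 in all, crops included, and the job is handed in when it is done.

```bash
ls; mkdir -p pics
python3 - <<'E'
from station import ctrl
import cv2
o=ctrl.get_obs();print(o)
for n in("scene","side"):
    cv2.imwrite(f"pics/{n}0.png",ctrl.get_image(n)[:,:,::-1])
    print(n,ctrl.camera_params(n))
print(ctrl.camera_params("wrist"),ctrl.tcp_to_grasp)
E
```

```text
jog.py
pics
station.py
{'t': 0.0, 'q': array([-1.44399489e+00,  5.33649386e-02,  1.61428134e+00,  1.51662689e-05,
        1.47600768e+00, -1.18973905e-01]), 'dq': array([ 0.00031009, -0.00168404, -0.00148418, -0.0008263 , -0.00119601,
       -0.00083298]), 'effort': array([-6.26592828e-04, -3.93684661e+01, -3.70175707e+01, -2.31008635e-04,
        7.21408142e-03, -8.10651045e-06]), 'tool_pos': array([ 0.15200924, -0.60559431,  0.23006558]), 'tool_rot': array([-3.11585577e+00, -3.84837118e-01, -1.10340868e-05]), 'contact_force': array([ 0.35766664, -0.63310311, -0.74497697]), 'wrist_torque': array([-0.06098325,  0.03681274, -0.02404714]), 'grip_force': 0.0, 'opening': 0.08543253992814487}
scene {'fx': 451.0362514497018, 'fy': 451.0362514497018, 'cx': 253.33970408386764, 'cy': 185.19617443773683, 'T': array([[-0.82597793,  0.45346192, -0.33486228,  1.09155345],
       [ 0.5636997 ,  0.66629931, -0.48814739,  0.64143475],
       [ 0.00176225, -0.59196074, -0.80596488,  1.33351516],
       [ 0.        ,  0.        ,  0.        ,  1.        ]])}
side {'fx': 437.77315809098957, 'fy': 437.77315809098957, 'cx': 254.22653965686894, 'cy': 196.70836888918762, 'T': array([[-0.97565419, -0.15037478,  0.15964435,  0.36396015],
       [-0.21925595,  0.68562007, -0.69415557,  1.00546465],
       [-0.00507188, -0.71225876, -0.70189866,  1.26535023],
       [ 0.        ,  0.        ,  0.        ,  1.        ]])}
{'fx': 297.3186396354542, 'fy': 297.3186396354542, 'cx': 253.5796493495102, 'cy': 190.58252921154022, 'tool_from_camera': array([[ 1.41238743e-04, -9.52064012e-01, -3.05898836e-01,
         7.92553396e-02],
       [ 9.99999978e-01,  8.72479796e-05,  1.90170970e-04,
        -4.08464664e-04],
       [-1.54365881e-04, -3.05898856e-01,  9.52064003e-01,
        -1.41653346e-01],
       [ 0.00000000e+00,  0.00000000e+00,  0.00000000e+00,
         1.00000000e+00]])} 0.0187
```

View pics/scene0.png

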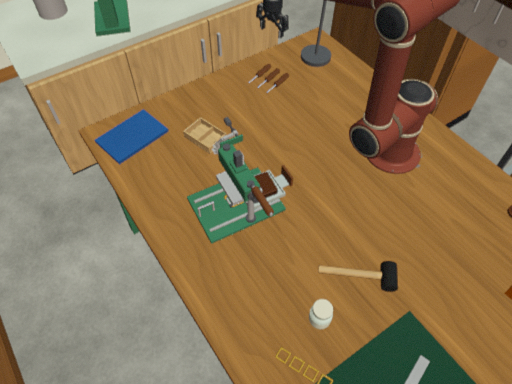

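View pics/side0.png

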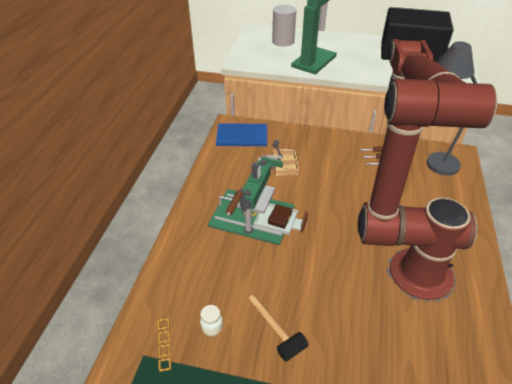

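Scene view: the green press is around (240,195), the push plate at (287,176) and the crank at (258,200). The side view shows the same press around (258,205), with the lever knob near (277,146). I'll zoom in on both.

Run:
```python
import cv2,numpy as np
a=cv2.imread("pics/scene0.png")[110:245,180:300];b=cv2.imread("pics/side0.png")[130:245,205:315]
a=cv2.resize(a,None,fx=6,fy=6,interpolation=cv2.INTER_CUBIC)[:600*2];b=cv2.resize(b,None,fx=7,fy=7,interpolation=cv2.INTER_CUBIC)
def grid(i,x0,y0,s):
    for k in range(0,i.shape[1]//s,10):
        cv2.line(i,(k*s,0),(k*s,5),(0,0,255),2);cv2.putText(i,str(x0+k),(k*s,16),0,.4,(0,0,255),1)
    for k in range(0,i.shape[0]//s,10):
        cv2.line(i,(0,k*s),(5,k*s),(0,0,255),2);cv2.putText(i,str(y0+k),(6,k*s+4),0,.4,(0,0,255),1)
a=cv2.resize(a,None,fx=4/6,fy=4/6) ;grid(a,180,110,4)
cv2.imwrite("pics/a.png",cv2.resize(a,None,fx=1.1,fy=1.1));b=b[:600*2];b=cv2.resize(b,None,fx=5/7,fy=5/7);grid(b,205,130,5);cv2.imwrite("pics/b.png",b);print(a.shape,b.shape)
```

```text
(540, 480, 3) (575, 550, 3)
```

View pics/a.png

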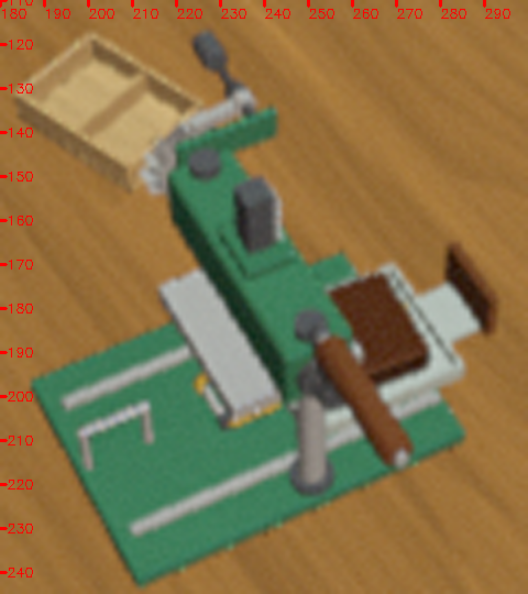

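View pics/b.png

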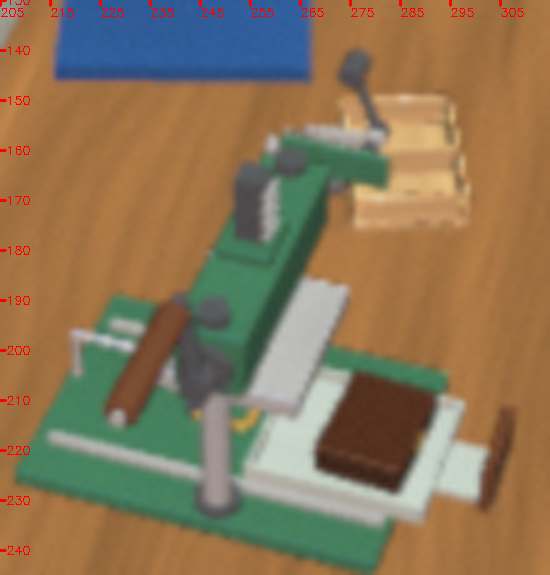

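Both crops: the base corners are at scene (187.5,196.8), (211.4,242.7), (285.2,209.3) and side (208,225.6), (280.6,244.6), (226.6,189.4), (294.4,204.8). The knob is at scene (227.5,120.8) and side (276,143.6). The handle runs from scene (254,188) to (271,213.5). The push plate is at scene (287,175) and side (304.5,222). Next I'll cast rays from these.

```bash
cat > h.py <<'E'
import numpy as np
from station import ctrl
from scipy.spatial.transform import Rotation as R
def ray(n,u,v):
    p=ctrl.camera_params(n);T=p["T"]
    d=T[:3,:3]@np.array([(u-p["cx"])/p["fx"],(v-p["cy"])/p["fy"],1]);return T[:3,3],d/np.linalg.norm(d)
def onz(n,u,v,z):
    o,d=ray(n,u,v);return o+d*(z-o[2])/d[2]
def tri(a,b):
    A=np.zeros((3,3));c=np.zeros(3)
    for n,q in(("scene",a),("side",b)):
        o,d=ray(n,*q);P=np.eye(3)-np.outer(d,d);A+=P;c+=P@o
    x=np.linalg.solve(A,c);return x,[np.linalg.norm(np.cross(ray(n,*q)[1],x-ray(n,*q)[0])) for n,q in(("scene",a),("side",b))]
E
python3 - <<'E'
from h import *
np.set_printoptions(precision=4,suppress=True)
A=[onz("scene",*p,.018) for p in((187.5,196.8),(211.4,242.7),(285.2,209.3))]
B=[onz("side",*p,.018) for p in((226.6,189.4),(208,225.6),(280.6,244.6),(294.4,204.8))]
for x in A+B:print(x)
for n,c in(("A",(A[0]+A[2])/2),("B0",(B[0]+B[2])/2),("B1",(B[1]+B[3])/2)):print(n,c)
for e in(A[1]-A[0],A[2]-A[1],B[1]-B[0],B[2]-B[1],B[3]-B[2]):print(np.linalg.norm(e),np.arctan2(e[1],e[0]))
print("knob",tri((227.5,120.8),(276,143.6)))
print("hout",tri((271,213.5),(228.5,213.5)))
print("hin",tri((253.5,188),(240,192)))
print("plate topL,R scene",onz("scene",282.8,165,.07),onz("scene",292,178,.07))
print("plate topL,R side",onz("side",307,211.5,.07),onz("side",302,224,.07))
print("rack",onz("scene",238,151.5,.274),onz("side",255,163,.274))
E
```

```text
[ 0.7671 -0.2446  0.018 ]
[ 0.7927 -0.0384  0.018 ]
[ 0.512  -0.0069  0.018 ]
[ 0.7686 -0.2456  0.018 ]
[ 0.7852 -0.0375  0.018 ]
[ 0.4989 -0.0056  0.018 ]
[ 0.4813 -0.2176  0.018 ]
A [ 0.6395 -0.1258  0.018 ]
B0 [ 0.6338 -0.1256  0.018 ]
B1 [ 0.6333 -0.1276  0.018 ]
0.20779861271140662 1.4468556304146185
0.28255194183339966 3.029670055455647
0.2087906892862568 1.4910182125500702
0.28806040626420304 3.030646216325871
0.2127166578457635 -1.653619528745405
knob (array([ 0.5728, -0.265 ,  0.2721]), [np.float64(0.0007235535428744755), np.float64(0.0007235535428744684)])
hout (array([0.6573, 0.0974, 0.2538]), [np.float64(0.0006943775756268469), np.float64(0.0006943775756269037)])
hin (array([ 0.6463, -0.0069,  0.2513]), [np.float64(0.0016326367690260584), np.float64(0.001632636769026165)])
plate topL,R scene [ 0.4283 -0.1387  0.07  ] [ 0.4365 -0.0733  0.07  ]
plate topL,R side [ 0.4247 -0.1419  0.07  ] [ 0.4341 -0.0754  0.07  ]
rack [ 0.6178 -0.1334  0.274 ] [ 0.6236 -0.1395  0.274 ]
```

```bash
cat >> h.py <<'E'
O=np.array([.620,-.134,0]);Y=-.11
P=R.from_euler("z",Y)
def st():
    o=ctrl.get_obs();r=R.from_rotvec(o["tool_rot"])
    print("t %.2f press %s F %s op %.4f"%(o["t"],np.round(P.inv().apply(o["tool_pos"]-O),4),np.round(P.inv().apply(o["contact_force"]),1),o["opening"]))
    return o,r
def to(p):
    "shift in tool axes to press-frame TCP p, and turn to tool x = press y, z down"
    o,r=st();d=r.inv().apply(P.apply(p)+O-o["tool_pos"])
    w=P*R.from_matrix(np.array([[0,1,0],[1,0,0],[0,0,-1]]).T)
    print("d",np.round(d,4),"rot",np.round((r.inv()*w).as_rotvec(),4))
E
python3 -c "
from h import *
to([-.23,0,.23])"
python3 jog.py '0 .353 -.424 0 0 0 -1.215;0 .353 -.424 0 0 0 -1.215;0 .353 -.424 0 0 0 -1.215;0 .353 -.424 0 0 0 -1.215;0 .353 -.424 0 0 0 -1.215;0 .353 -.424 0 0 0 -1.215;0 .353 -.424 0 0 0 -1.215;0 .353 -.424 0 0 0 -1.215;0 .353 -.424 0 0 0 -1.215;0 .353 -.424 0 0 0 -1.215;0 .353 -.424 0 0 0 -1.215;0 .353 -.424 0 0 0 -1.215;0 .353 -.424 0 0 0 -1.215;0 .353 -.424 0 0 0 -1.215;0 .353 -.424 0 0 0 -1.215;0 .353 -.424 0 0 0 -1.215;0 .353 -.424 0 0 0 -1.215;0 .353 -.424 0 0 0 -1.215' 30; python3 -c "
from h import *
import cv2
to([-.23,0,.04]);print(ctrl.get_obs()['q'])
cv2.imwrite('pics/w1.png',ctrl.get_image('wrist')[:,:,::-1])"
```

```text
t: 1.6
tool_pos: [0.3909, -0.1101, 0.2311]
tool_rot: [-2.342, -2.093, 0.001]
contact_force: [0.5, -0.6, -1.0]
opening: -0.0001
grip_force: 0.0
t 1.60 press [-0.2304 -0.0014  0.2311] F [ 0.6 -0.6 -1. ] op -0.0001
d [0.0014 0.0005 0.1911] rot [-0.0005  0.0001 -0.0022]
[-4.58125877e-01 -5.15246316e-01  2.09057333e+00 -2.70961461e-04
  1.56667096e+00 -3.45895652e-01]
```

View pics/w1.png

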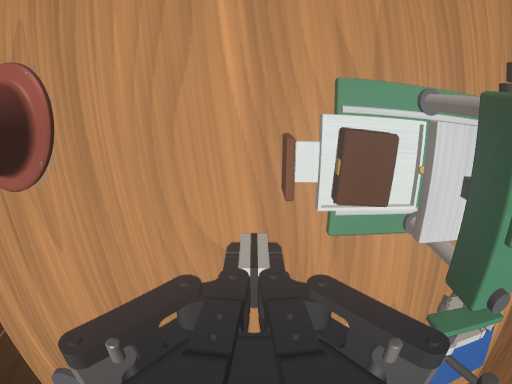

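The wrist view shows the push plate edge-on at column 283, rows 135–200, with the tray and case straight beyond it. I'll check its position.

```bash
cat >> h.py <<'E'
def wr(u,v,z,o=None):
    o=o or ctrl.get_obs();p=ctrl.camera_params("wrist");dx,dy=u-p["cx"],v-p["cy"];r=np.hypot(dx,dy);a=r/p["fx"]
    d=np.array([np.sin(a)*dx/r,np.sin(a)*dy/r,np.cos(a)]);T=p["tool_from_camera"];q=R.from_rotvec(o["tool_rot"])
    d=q.apply(T[:3,:3]@d);c=q.apply(T[:3,3])+o["tool_pos"]
    return P.inv().apply(c+d*(z-c[2])/d[2]-O)
E
python3 -c "
from h import *
for a in ((287,135,.07),(293,135,.07),(287,200,.07),(294,200,.07),(336,79,.018),(328,235,.018)):print(a,wr(*a))"
```

```text
(287, 135, 0.07) [-0.19530236  0.03997449  0.07      ]
(293, 135, 0.07) [-0.18908972  0.04005542  0.07      ]
(287, 200, 0.07) [-0.19341179 -0.0306063   0.07      ]
(294, 200, 0.07) [-0.18572214 -0.03064569  0.07      ]
(336, 79, 0.018) [-0.13070746  0.10360576  0.018     ]
(328, 235, 0.018) [-0.12880905 -0.10010811  0.018     ]
```

```bash
python3 jog.py '0 .003 0 .041;0 .003 0 .082;0 .003 0 .123' 2>&1 | tail -3; python3 jog.py '0 .003 0 .04 0 0 0;0 .003 0 .08 0 0 0;0 .003 0 .12 0 0 0;0 .003 0 .16 0 0 0;0 .003 0 .191 0 0 0;0 .003 0 .191 0 0 0'; python3 -c "
from h import *
st()"
```

```text
connect(sys.argv[1:4])
    ~~~~~~~^^^^^^^^^^^^^^^
ValueError: each row has 7 numbers
t: 2.15
tool_pos: [0.3857, -0.1044, 0.0334]
tool_rot: [-2.333, -2.084, 0.009]
contact_force: [-1.4, 0.1, 0.5]
opening: 0.0002
grip_force: 0.0
t 2.15 press [-0.2361  0.0037  0.0334] F [-1.4 -0.1  0.5] op 0.0002
```

```bash
python3 jog.py '0 0 .01 0 0 0 0;0 0 .02 0 0 0 0;0 0 .03 0 0 0 0;0 0 .04 0 0 0 0;0 0 .05 0 0 0 0;0 0 .06 0 0 0 0;0 0 .07 0 0 0 0;0 0 .08 0 0 0 0;0 0 .09 0 0 0 0;0 0 .1 0 0 0 0;0 0 .105 0 0 0 0;0 0 .11 0 0 0 0;0 0 .11 0 0 0 0'; python3 -c "
from h import *
import cv2
st()
print(ctrl.camera_params('wrist')['fx'])
cv2.imwrite('pics/w2.png',ctrl.get_image('wrist')[:,:,::-1]);cv2.imwrite('pics/s2.png',ctrl.get_image('side')[:,:,::-1])"
```

```text
t: 3.23
tool_pos: [0.5017, -0.1191, 0.0416]
tool_rot: [2.34, 2.095, -0.001]
contact_force: [-2.9, -0.9, 1.0]
opening: 0.0
grip_force: 1.2
t 3.23 press [-0.1192  0.0019  0.0416] F [-2.8 -1.2  1. ] op 0.0000
297.3186396354542
```

```bash
for i in 1; do python3 jog.py '0 0 .003 0 0 0 0;0 0 .006 0 0 0 0;0 0 .006 0 0 0 0' | sed -n 1,4p; python3 -c "
from h import *
st()"; done; python3 jog.py '0 0 .003 0 0 0 0;0 0 .006 0 0 0 0;0 0 .006 0 0 0 0' | sed -n 4p; python3 -c "
from h import *
import cv2
st()
cv2.imwrite('pics/w3.png',ctrl.get_image('wrist')[:,:,::-1])
i=ctrl.get_image('side')[130:245,205:315,::-1];cv2.imwrite('pics/s3.png',cv2.resize(i,None,fx=5,fy=5,interpolation=2))"
```

```text
t: 3.58
tool_pos: [0.5017, -0.1184, 0.0403]
tool_rot: [-2.331, -2.089, 0.016]
contact_force: [-25.3, 1.1, 18.9]
t 3.58 press [-0.1193  0.0025  0.0403] F [-25.3  -1.7  18.9] op -0.0001
contact_force: [-49.6, 2.0, 40.8]
t 3.83 press [-0.1194  0.0025  0.0403] F [-49.5  -3.4  40.8] op 0.0000
```

View pics/s3.png

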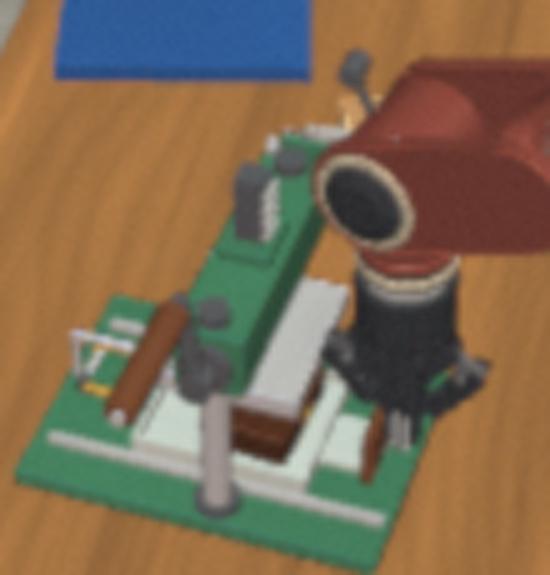

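Side view: the tray is under the platen and the brass hook is at the eye, near (95,385) in the crop. The force is rising without motion, so this is the hard stop. I'll back off and check the hook.

```bash
python3 jog.py '0 0 -.012 0 0 0 0;0 0 -.03 0 0 0 0;0 0 -.05 0 0 0 0;0 0 -.05 0 0 0 0' | sed -n 4p; python3 -c "
from h import *
import cv2,numpy as np
st()
a=ctrl.get_image('scene')[190:245,180:270,::-1];b=ctrl.get_image('side')[180:235,205:285,::-1]
a=cv2.resize(a,(540,330),interpolation=2)[:, :];b=cv2.resize(b,(480,330),interpolation=2)
cv2.imwrite('pics/c4.png',np.vstack([cv2.resize(a,(480,293)),b[:300]]))"
```

```text
contact_force: [0.3, 0.1, -0.0]
t 4.27 press [-0.1608  0.0032  0.0395] F [ 0.3  0.1 -0. ] op 0.0001
```

View pics/c4.png

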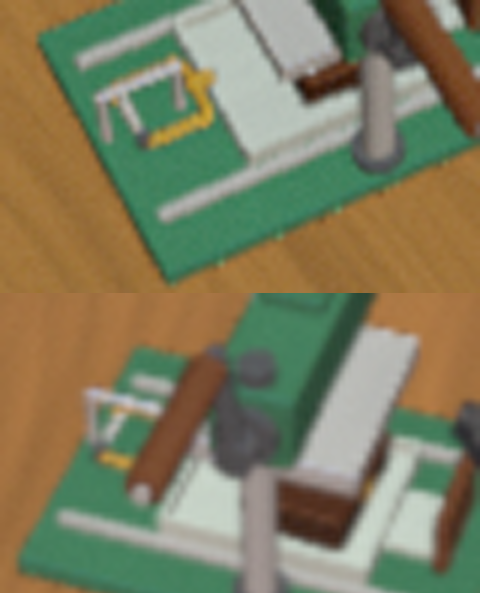

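Scene view: the brass hook encloses the near eye limb, and the steel gate runs straight across its far end, so it is shut. Next is the lever knob.

```bash
python3 jog.py '.05 0 -.02 -.04 0 0 0;.05 0 -.02 -.08 0 0 0;.05 0 -.02 -.12 0 0 0;.05 0 -.02 -.16 0 0 0;.05 0 -.02 -.2 0 0 0;.05 0 -.02 -.24 0 0 0;.05 0 -.02 -.28 0 0 0;.05 0 -.02 -.29 0 0 0;.05 -.04 0 -.29 0 0 0;.05 -.08 .03 -.29 0 0 0;.05 -.12 .06 -.29 0 0 0;.05 -.139 .1 -.29 0 0 0;.05 -.139 .128 -.29 0 0 0;.05 -.139 .128 -.29 0 0 0;.05 -.139 .128 -.29 0 0 0' | sed -n 4p; python3 -c "
from h import *
import cv2,numpy as np
to([-.0325,-.135,.263]);i=ctrl.get_image('wrist')[:,:,::-1];cv2.imwrite('pics/w5.png',i)"
```

```text
contact_force: [-0.1, 0.5, -0.1]
t 5.62 press [-0.028  -0.1372  0.3274] F [-0.2  0.4 -0.1] op 0.0498
d [ 0.0021 -0.0043  0.0644] rot [-0.0031 -0.0019 -0.0002]
```

View pics/w5.png

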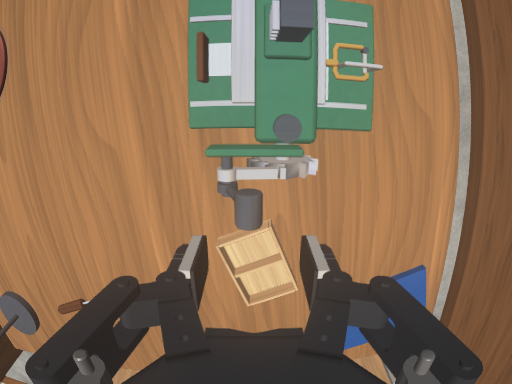

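The wrist view shows the knob at (249,210) between the open fingers, and the hook is clearly closed around the eye limb at (367,60).

```bash
python3 -c "
from h import *
print(wr(249,210,.277),wr(235,210,.272),wr(263,210,.272))
print('rack?',wr(283,40,.274),wr(288,128,.21))"
```

```text
[-0.03172587 -0.13392794  0.277     ] [-0.04187948 -0.13592691  0.272     ] [-0.02176664 -0.13589414  0.272     ]
rack? [-0.00951117 -0.01817993  0.274     ] [ 0.0015894  -0.08341064  0.21      ]
```

```bash
python3 jog.py '.05 .002 -.004 .02 0 0 0;.05 .002 -.004 .045 0 0 0;.05 .002 -.004 .064 0 0 0;.05 .002 -.004 .064 0 0 0;.01 .002 -.004 .064 0 0 0;.01 .002 -.004 .064 0 0 0;.01 .002 -.004 .064 0 0 0;.01 .002 -.004 .064 0 0 0;.01 .002 -.004 .064 0 0 0;.01 .002 -.004 .064 0 0 0' 20 | tail -2; python3 -c "
from h import *
st()"
```

```text
opening: 0.019
grip_force: 22.8
t 6.50 press [-0.033  -0.1344  0.2695] F [0.4 1.7 6.7] op 0.0190
```

```bash
python3 jog.py '.01 0 -.005 -.0015 0 0 0;.01 0 -.01 -.0025 0 0 0;.01 0 -.015 -.0033 0 0 0;.01 0 -.02 -.0035 0 0 0;.01 0 -.025 -.0033 0 0 0;.01 0 -.03 -.0025 0 0 0;.01 0 -.035 -.0015 0 0 0;.01 0 -.04 0 0 0 0;.01 0 -.042 .0005 0 0 0;.01 0 -.042 .0005 0 0 0;.01 0 -.042 .0005 0 0 0' | tail -2; python3 -c "
from h import *
st()"
```

```text
opening: 0.0191
grip_force: 22.7
t 7.42 press [-0.0718 -0.1349  0.2704] F [ 9.7 -0.   5.7] op 0.0191
```

```bash
python3 jog.py '.06 0 .002 0 0 0 0;.06 0 .002 0 0 0 0;.06 0 .002 0 0 0 0;.06 0 .002 -.04 0 0 0;.06 0 .002 -.08 0 0 0;.06 0 .002 -.085 0 0 0;.06 .04 .01 -.085 0 0 0;.06 .08 .02 -.085 0 0 0;.06 .12 .03 -.085 0 0 0;.06 .16 .04 -.085 0 0 0;.06 .2 .05 -.085 0 0 0;.06 .24 .06 -.085 0 0 0;.06 .28 .08 -.085 0 0 0;.06 .31 .085 -.085 0 0 0;.06 .323 .085 -.085 0 0 0;.06 .323 .085 -.085 0 0 0;.06 .323 .085 -.085 0 0 0' | tail -2; python3 -c "
from h import *
import cv2
to([.0125,.188,.239]);i=ctrl.get_image('wrist')[:,:,::-1];cv2.imwrite('pics/w6.png',i)"
```

```text
opening: 0.0602
grip_force: 0.0
t 8.83 press [0.0086 0.1886 0.3502] F [ 0.7  0.4 -0.4] op 0.0602
d [-0.0005  0.004   0.1112] rot [-0.0013  0.0011  0.0009]
```

View pics/w6.png

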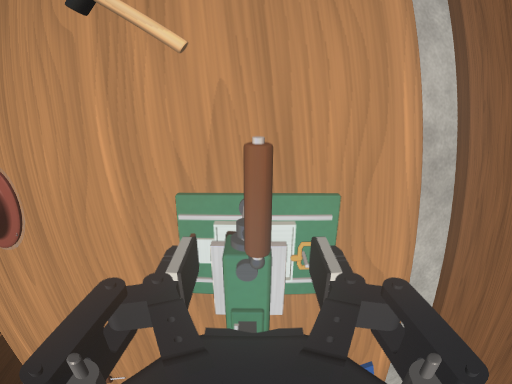

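The handle shows as a brown bar at column 258, rows 145–255, centred between the fingers.

```bash
python3 -c "
from h import *
print(wr(258,147,.258),wr(258,250,.258))"; python3 jog.py '.06 0 .004 .04 0 0 0;.06 0 .004 .08 0 0 0;.06 0 .004 .111 0 0 0;.06 0 .004 .111 0 0 0;.06 0 .004 .111 0 0 0' | tail -1; python3 -c "
from h import *
st()"
```

```text
[0.01284294 0.22793813 0.258     ] [0.0132584  0.13549159 0.258     ]
grip_force: 0.0
t 9.30 press [0.0117 0.1869 0.2378] F [ 0.2 -0.2  0.7] op 0.0602
```

```bash
python3 jog.py '.015 0 .001 0 0 0 0;.015 0 .001 0 0 0 0;.015 0 .001 0 0 0 0;.015 0 .001 0 0 0 0;.015 0 .001 0 0 0 0;.015 0 .001 0 0 0 0' 45 | tail -2; python3 -c "
from h import *
st()"
python3 jog.py '.015 0 .004 .0007 0 0 0;.015 0 .007 .0015 0 0 0;.015 0 .01 .0024 0 0 0;.015 0 .013 .0035 0 0 0;.015 0 .016 .0047 0 0 0;.015 0 .0185 .0057 0 0 0;.015 0 .0185 .0057 0 0 0;.015 0 .0185 .0057 0 0 0' | tail -2; python3 -c "
from h import *
import cv2,numpy as np
st();i=ctrl.get_image('side');j=ctrl.get_image('scene')
cv2.imwrite('pics/k.png',np.hstack([cv2.resize(i[130:180,250:300,::-1],(400,400),interpolation=2),cv2.resize(j[110:160,200:250,::-1],(400,400),interpolation=2)]))"
```

```text
opening: 0.0223
grip_force: 43.9
t 9.80 press [0.0146 0.1883 0.2435] F [-4.3 -2.3  6.8] op 0.0223
opening: 0.0224
grip_force: 44.1
t 10.47 press [0.0334 0.1883 0.2374] F [-2.7 -1.8  5.5] op 0.0224
```

View pics/k.png

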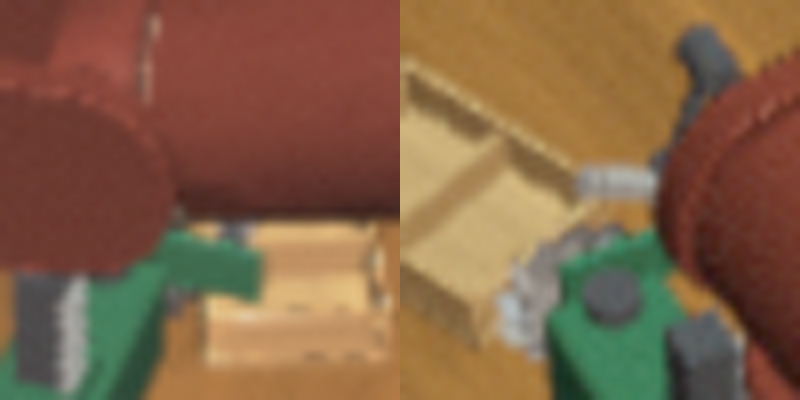

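Scene crop: the pale pawl at (615,183) stands well clear of the wheel at (540,290). I'll work out the lowering arc.

```bash
python3 -c "
import numpy as np
for a0,n in((1.135,20),(1.935,20),(2.735,20),(3.535,12)):
    a=a0+.04*np.arange(1,n+1)
    print(' '.join('%.1f,%.1f'%(75*(np.cos(x)-np.cos(a0)),-75*(np.sin(x)-np.sin(a0))) for x in a))"
```

```text
-2.7,-1.2 -5.5,-2.3 -8.4,-3.3 -11.2,-4.2 -14.1,-4.9 -17.1,-5.6 -20.0,-6.1 -23.0,-6.5 -26.0,-6.8 -29.0,-7.0 -32.0,-7.0 -35.0,-6.9 -38.0,-6.7 -41.0,-6.4 -43.9,-6.0 -46.9,-5.5 -49.8,-4.8 -52.7,-4.0 -55.6,-3.1 -58.4,-2.1
-2.8,1.1 -5.5,2.4 -8.2,3.7 -10.8,5.2 -13.4,6.7 -15.9,8.4 -18.3,10.1 -20.7,12.0 -23.0,13.9 -25.2,15.9 -27.3,18.1 -29.3,20.3 -31.3,22.5 -33.1,24.9 -34.9,27.3 -36.6,29.8 -38.1,32.4 -39.6,35.0 -40.9,37.7 -42.2,40.4
-1.1,2.8 -2.2,5.6 -3.1,8.5 -3.8,11.4 -4.5,14.3 -5.1,17.2 -5.5,20.2 -5.8,23.2 -6.0,26.2 -6.1,29.2 -6.1,32.2 -5.9,35.2 -5.6,38.1 -5.2,41.1 -4.7,44.1 -4.1,47.0 -3.3,49.9 -2.5,52.8 -1.5,55.6 -0.4,58.4
1.2,2.7 2.5,5.4 3.9,8.1 5.5,10.7 7.1,13.2 8.8,15.6 10.6,18.0 12.6,20.3 14.6,22.6 16.7,24.7 18.8,26.8 21.1,28.7
```

```bash
python3 jog.py '.015 0 -.0027 -.0012 0 0 0;.015 0 -.0055 -.0023 0 0 0;.015 0 -.0084 -.0033 0 0 0;.015 0 -.0112 -.0042 0 0 0;.015 0 -.0141 -.0049 0 0 0;.015 0 -.0171 -.0056 0 0 0;.015 0 -.02 -.0061 0 0 0;.015 0 -.023 -.0065 0 0 0;.015 0 -.026 -.0068 0 0 0;.015 0 -.029 -.007 0 0 0;.015 0 -.032 -.007 0 0 0;.015 0 -.035 -.0069 0 0 0;.015 0 -.038 -.0067 0 0 0;.015 0 -.041 -.0064 0 0 0;.015 0 -.0439 -.006 0 0 0;.015 0 -.0469 -.0055 0 0 0;.015 0 -.0498 -.0048 0 0 0;.015 0 -.0527 -.004 0 0 0;.015 0 -.0556 -.0031 0 0 0;.015 0 -.0584 -.0021 0 0 0' | tail -2; python3 -c "
from h import *
st()"
python3 jog.py '.015 0 -.0028 .0011 0 0 0;.015 0 -.0055 .0024 0 0 0;.015 0 -.0082 .0037 0 0 0;.015 0 -.0108 .0052 0 0 0;.015 0 -.0134 .0067 0 0 0;.015 0 -.0159 .0084 0 0 0;.015 0 -.0183 .0101 0 0 0;.015 0 -.0207 .012 0 0 0;.015 0 -.023 .0139 0 0 0;.015 0 -.0252 .0159 0 0 0' | tail -2; python3 -c "
from h import *
st()"
```

```text
opening: 0.0221
grip_force: 44.4
t 12.23 press [-0.0267  0.1884  0.2394] F [-9.6 -2.1  7.8] op 0.0221
opening: 0.0224
grip_force: 44.0
t 13.07 press [-0.054   0.1884  0.2208] F [-11.4  -1.7   3.7] op 0.0224
```

```bash
python3 jog.py '.015 0 -.0021 .0022 0 0 0;.015 0 -.0041 .0044 0 0 0;.015 0 -.0061 .0066 0 0 0;.015 0 -.0079 .009 0 0 0;.015 0 -.0097 .0114 0 0 0;.015 0 -.0114 .0139 0 0 0;.015 0 -.0129 .0165 0 0 0;.015 0 -.0144 .0191 0 0 0;.015 0 -.0157 .0218 0 0 0;.015 0 -.017 .0245 0 0 0' | tail -2; python3 -c "
from h import *
st()"
python3 jog.py '.015 0 -.0011 .0028 0 0 0;.015 0 -.0022 .0056 0 0 0;.015 0 -.0031 .0085 0 0 0;.015 0 -.0038 .0114 0 0 0;.015 0 -.0045 .0143 0 0 0;.015 0 -.0051 .0172 0 0 0;.015 0 -.0055 .0202 0 0 0;.015 0 -.0058 .0232 0 0 0;.015 0 -.006 .0262 0 0 0;.015 0 -.0061 .0292 0 0 0;.015 0 -.0061 .0322 0 0 0;.015 0 -.0059 .0352 0 0 0;.015 0 -.0056 .0381 0 0 0;.015 0 -.0052 .0411 0 0 0;.015 0 -.0047 .0441 0 0 0;.015 0 -.0041 .047 0 0 0;.015 0 -.0033 .0499 0 0 0;.015 0 -.0025 .0528 0 0 0;.015 0 -.0015 .0556 0 0 0;.015 0 -.0004 .0584 0 0 0' | tail -2; python3 -c "
from h import *
st()"
```

```text
opening: 0.0224
grip_force: 44.3
t 13.90 press [-0.0702  0.1884  0.1939] F [-4.8 -1.4 -6.2] op 0.0224
opening: 0.0223
grip_force: 44.4
t 15.57 press [-0.067   0.1885  0.1381] F [ 3.2 -4.8 -5.9] op 0.0223
```

```bash
python3 jog.py '.015 0 .0012 .0027 0 0 0;.015 0 .0025 .0054 0 0 0;.015 0 .0039 .0081 0 0 0;.015 0 .0055 .0107 0 0 0;.015 0 .0071 .0132 0 0 0;.015 0 .0088 .0156 0 0 0;.015 0 .0106 .018 0 0 0;.015 0 .0106 .018 0 0 0' | tail -2; python3 -c "
from h import *
st()"
python3 jog.py '.015 0 .001 .0012 0 0 0;.015 0 .002 .0023 0 0 0;.015 0 .003 .0034 0 0 0;.015 0 .004 .0045 0 0 0;.015 0 .004 .0045 0 0 0' | tail -2; python3 -c "
from h import *
st()"
```

```text
opening: 0.0222
grip_force: 44.5
t 16.23 press [-0.0555  0.1885  0.1205] F [ 4.9 -4.9 -5.2] op 0.0222
opening: 0.0225
grip_force: 46.0
t 16.65 press [-0.0534  0.1885  0.1181] F [-7.6 -6.1  6.8] op 0.0225
```

```bash
python3 jog.py '.06 0 -.001 -.001 0 0 0;.06 0 -.001 -.001 0 0 0;.06 0 -.001 -.001 0 0 0;.06 0 -.001 -.001 0 0 0;.05 0 0 -.04 0 0 0;.05 0 0 -.08 0 0 0;.05 0 0 -.12 0 0 0;.05 0 0 -.16 0 0 0;.05 0 0 -.2 0 0 0;.05 0 0 -.238 0 0 0;.05 0 0 -.238 0 0 0' | tail -2; python3 -c "
from h import *
to([-.072,-.135,.355])"
```

```text
opening: 0.0501
grip_force: 0.0
t 17.57 press [-0.051   0.1894  0.3643] F [ 0.2 -0.1  1.8] op 0.0501
d [-0.3244 -0.0213  0.0083] rot [ 0.017  -0.0022  0.0005]
```

```bash
python3 jog.py '.05 -.04 -.021 0 0 0 0;.05 -.08 -.021 0 0 0 0;.05 -.12 -.021 0 0 0 0;.05 -.16 -.021 0 0 0 0;.05 -.2 -.021 0 0 0 0;.05 -.24 -.021 0 0 0 0;.05 -.28 -.021 0 0 0 0;.05 -.31 -.021 0 0 0 0;.05 -.324 -.021 0 0 0 0;.05 -.324 -.021 0 0 0 0;.05 -.324 -.021 0 0 0 0' | tail -1; python3 -c "
from h import *
import cv2
to([-.072,-.135,.268]);i=ctrl.get_image('wrist')[:,:,::-1];cv2.imwrite('pics/w7.png',i)
g=cv2.cvtColor(i,cv2.COLOR_BGR2GRAY)
n,l,s,c=cv2.connectedComponentsWithStats((g[170:232,200:310]<70).astype(np.uint8))
print([(q[:5]+np.array([200,170,0,0,0])).tolist() for q in s[1:] if q[4]>60])"
```

```text
grip_force: 0.0
t 18.48 press [-0.0748 -0.1351  0.3526] F [0.3 0.7 0.4] op 0.0498
d [-0.      0.0028  0.0846] rot [ 0.     -0.0012 -0.0007]
[]
```

View pics/w7.png

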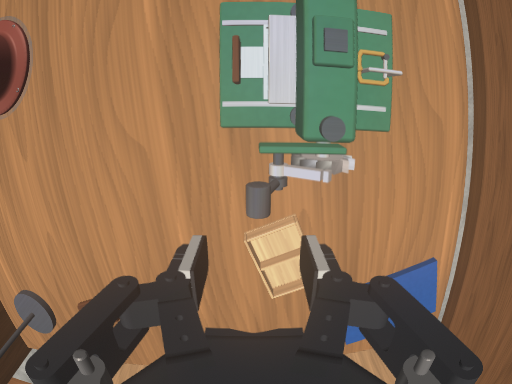

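The knob at (258,200) is leaning towards the robot and between the fingers; the rack has sunk and the hook is still closed.

```bash
python3 jog.py '.05 0 .002 .035 0 0 0;.05 0 .002 .07 0 0 0;.05 0 .002 .085 0 0 0;.05 0 .002 .085 0 0 0;.01 0 .002 .085 0 0 0;.01 0 .002 .085 0 0 0;.01 0 .002 .085 0 0 0;.01 0 .002 .085 0 0 0;.01 0 .002 .085 0 0 0;.01 0 .002 .085 0 0 0' 20 | tail -2; python3 -c "
from h import *
st()"
python3 jog.py '.01 0 .005 -.0015 0 0 0;.01 0 .01 -.0025 0 0 0;.01 0 .015 -.0033 0 0 0;.01 0 .02 -.0035 0 0 0;.01 0 .025 -.0033 0 0 0;.01 0 .03 -.0025 0 0 0;.01 0 .035 -.0015 0 0 0;.01 0 .04 0 0 0 0;.01 0 .042 .0005 0 0 0;.01 0 .042 .0005 0 0 0;.01 0 .042 .0005 0 0 0' | tail -2; python3 -c "
from h import *
st()"
```

```text
opening: 0.0188
grip_force: 22.5
t 19.37 press [-0.0716 -0.1354  0.271 ] F [1.3 1.7 5.6] op 0.0188
opening: 0.019
grip_force: 25.0
t 20.28 press [-0.0321 -0.1359  0.2683] F [-4.8 -0.3  3.9] op 0.0190
```

```bash
python3 jog.py '.05 0 0 0 0 0 0;.05 0 0 0 0 0 0;.05 0 0 0 0 0 0;.05 0 0 -.04 0 0 0;.05 0 0 -.08 0 0 0;.05 0 -.04 -.1 0 0 0;.05 0 -.08 -.1 0 0 0;.05 0 -.12 -.1 0 0 0;.05 0 -.16 -.1 0 0 0;.05 0 -.2 -.1 0 0 0;.05 0 -.2 -.1 0 0 0;.05 0 -.2 -.1 0 0 0' | tail -2; python3 -c "
from h import *
import cv2
st()
a=ctrl.get_image('scene')[110:245,180:300,::-1];b=ctrl.get_image('side')[130:245,205:315,::-1]
cv2.imwrite('pics/z.png',np.hstack([cv2.resize(a,(400,450),interpolation=2),cv2.resize(b,(400,450),interpolation=2)]))"
```

```text
opening: 0.0501
grip_force: 0.0
t 21.28 press [-0.232  -0.1353  0.368 ] F [ 0.9 -0.1  0.2] op 0.0501
```

View pics/z.png

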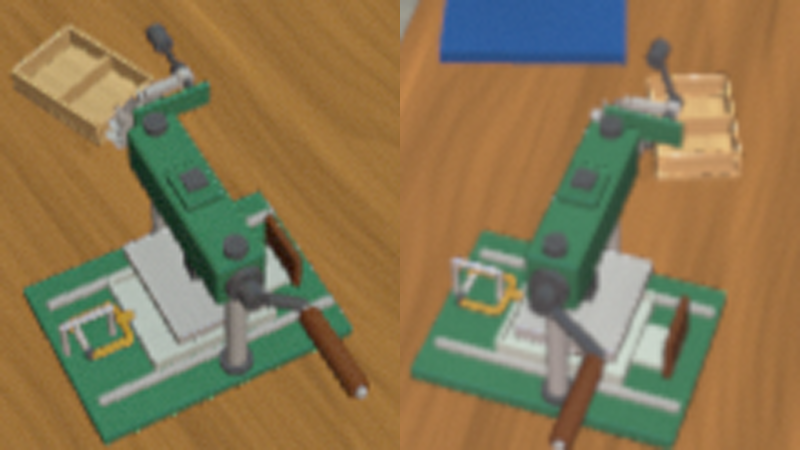

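The final view shows the platen down on the case, the lever leaning back with the pawl on the wheel, and the hook shut. The rivet tray hasn't moved.

```bash
python3 -c "
from station import ctrl
print(ctrl.finish_job())"
```

```text
the job is handed in; nothing more can be done
None
```

I handed the job in at about 21 s: the tray is home with its hook snapped shut, the platen rests on the case, the pawl lies on the wheel again, and I kept clear of the mallet, jar and rivet tray; the wrist force reached about 65 N against the tray's hard stop, and the hand-in gave no verdict.

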